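# Fetch the tuning-fork base from behind the sound toys

## Robot

A 6-joint arm with a two-finger parallel gripper is mounted at the origin on the work surface. World frame = base frame: x ahead of the robot, y to its left, z up, the work surface at z = 0. Lengths are in m, angles in rad, forces in N, time in s.
With the tool pointing down it reaches from about 0.35 to 0.775 m from the base axis. Payload 5.5 kg.
Tool frame: the origin (TCP) lies between the finger pads; the fingertips stand 19 mm ahead of it and the grasp point (between the pads) is the TCP; z points along the fingers, y is the line along which they close (so a half turn about z gives the same grasp; the last joint's range is limited). The gripper opens to 85 mm and grips with 20 to 120 N. Pads are 22 mm wide; open, the fingers measure 114 mm over their backs; the gripper's body (76 mm by 85 mm) begins 54 mm behind the grasp point. The pads swing forward as they close: fully open they stand 13 mm farther back than shut.
Start: joints at [-1.435, 0.313, 0.046, 1.304, 0, 1.431], TCP at [0.157, -0.553, 0.25] pointing down, gripper open.
Joint ranges: [-2.76, 2.76], [-0.86, 1.69], [-1.03, 1.26], [-2.2, 2.34], [-1.47, 1.5], [-3.14, 3.14]. Speed limits (rad/s): [2.57, 2.57, 3.14, 3.14, 3.14, 3.14].

## Interface

Orientations are given as a unit quaternion [w, x, y, z].
In Python, from workcell import env gives the robot as it stands.
- The arm moves only by the tool carry_out, never from a script. Its argument "increments" is a list that holds one entry, the list of rows, each a list of 6 numbers: the shift along the tool's x, y, z each as a share of 50 cm, from -1 to 1, then the turn, a rotation vector about the tool's x, y, z each as a share of 2 pi rad, from -1 to 1. In form: [[[x, y, z, ax, ay, az], ...]]. A call has 1 to 5 rows; each row is the pose to reach, as a shift and turn from the pose commanded when the call began, along the tool's axes at that moment, turning the shorter way round; what a row does not reach only later rows make up. A row lasts 1/8 s, in which the tool goes at most 62.5 mm and 10.7 degrees, less where a joint would pass 70% of its speed; a pose out of reach is approached as far as the arm can. A call with a number of a shift or a turn outside -1 to 1 is refused whole. A call with a gripper value outside its range is refused whole. "jaw" is the closure, from 0 (fully open) to 1 (shut), set as the call begins (left out, the last holds). The fingers move at their own pace and stop on an object; "squeeze" is the grip in N (left out, the last holds). Time passes only in rows, so rows that repeat a pose let the fingers close. It gives the time, the measured TCP pose, the force, the opening and the grip force at its end, in the units of the state.
- env.get_state(): the state, without advancing time (a new reading comes with each control period).
- env.read_camera(name): name is "scene" or "top"; returns a dict with "frame" (384x512x3 uint8, blue, green, red), "z_map" (384x512 float32, m along the optical axis (not along the pixel's ray), 0 where there is no reading), "intrinsics" (3x3 intrinsics, pixels), "k1" (the pictures are not rectified: a ray, as slopes to the right and down, at radius r is drawn at 1 + k1 r^2 times it, then the intrinsics apply), "R" (3x3) and "t" (3): a world point X has camera coordinates R X + t. Camera axes: x right, y down, z forward; pixel columns grow to the right and rows downward; lengths in m; the calibration is good to about 2 mm. A picture is of the moment at which its call begins.
- env.hand_in(): hands the job in; it is judged then, once.
Trained networks look in the newest picture that a camera, given by its name, has taken for a name from the list of things; names that differ only in an ending like _2 or _b are one class to them, and where a whole thing is asked for, a point or a joint stands for the part that bears it (a point fixed in the world has none). Each returns a list of dicts, best first, with "score" (0 to 1); they miss things now and then, are a little off and sometimes report something else, mostly with a low value. They report only what shows in the picture. A call takes as long as a camera call.
- env.find_in(camera, name): "position" ([x, y, z] in m, in world coordinates, good to about 4 mm: the middle of the surface that is visible of it).
The state is a dict: "clock": time; "joint_pos": joint angles; "qvel": joint speeds; "tau": joint torques, N m; "tcp_pos": TCP position; "orientation": TCP orientation; "wrist_force": force on the tool from outside, world axes, zero at the start; "ft_torque": the same for the moment, N m; "finger_gap": finger opening in m; "grip_force": force on a finger pad.
Only numpy, scipy, OpenCV 4.12 (cv2) and the standard library are available. Lean on these libraries where they do the work, as an engineer would, in place of code of your own. Each camera call takes 0.05 s, during which the arm holds its last target. There are 200 camera calls.

## Task

The aluminium tuning-fork base at the back of the plywood display tray is hemmed in by the suction spinner, the rattle jar and the gear: clear all three out first, standing them in the felt-lined side tray, then fetch the base and stand it on the middle of the cork disc on the resonance box, ready for its fork. Then put the spinner, the jar and the gear back in the display tray, each where it stood before. Keep everything upright, let go of each thing once it is set down, and leave the walnut egg and the tuning fork undisturbed.

Things in the scene. Friction and masses are not known exactly. Their poses are not given: they have to be found in the camera images.
- display_tray: Open-fronted birch-plywood display tray, fixed, 154 mm deep (x) by 250 mm wide (y); floor 6 mm thick; rails 9 mm thick, 30 mm high over the shelf top, at the back (+x) and both sides, none at the front. Origin on the shelf top, mid-width: floor from x = -98 mm (front edge) to +47 mm (back rail), side rails' inner faces at y = +-116 mm. Spinner, jar and gear stand round the base in shuffled places
- fork_base: Aluminium tuning-fork base: a plain low round metal puck 48 mm in diameter, 26 mm high, with a small dark stem bore in its top; about 125 g. Loose. Origin: centre of its underside, z up
- spinner: Silicone suction spinner, loose, about 95 g, 78 mm high: suction-cup foot 52 mm in diameter, thin stem, a free-turning five-petal rotor 56 mm across between 38 and 47 mm up, and above it a fixed round cap knob 26 mm in diameter from 52 to 78 mm up, by which it can be lifted. Origin: centre of the foot's underside, z up
- rattle_jar: White glazed ceramic rattle jar with its twist cap screwed on, loose, about 150 g, 71 mm high: smooth round body 46 mm in diameter up to 48 mm, cap 42 mm in diameter from 57 to 71 mm. Origin: centre of its underside, z up
- gear: Acrylic play gear lying flat, loose, about 70 g: twelve teeth, 55 mm across the tips, 18 mm thick, with a round hub knob 22 mm in diameter standing up from its middle to 46 mm, by which it can be lifted. Origin: centre of its underside, z up
- side_tray: Low felt-lined walnut side tray, empty at the start, fixed: 290 mm long (its x) by 142 mm wide (its y) outside, walls 6 mm thick and 16 mm high, felt floor 7 mm above the shelf top. Origin: centre of its underside. There is room for three things in a row along x. It stands left or right of the display tray, the resonance box on the other side
- cork_disc (a point): Centre of the upper face of the cork disc (72 mm in diameter, 2 mm thick, lying in the middle of the top) of the resonance box, a hollow light wooden box, fixed, 190 mm long (x) by 100 mm wide (y), its wooden top 52 mm and the cork's face 54 mm above the shelf top; one end is open. z up, x along the box
- egg: Bystander: walnut egg standing in a turned wooden cup near the robot, 44 mm in diameter, its top about 70 mm above the shelf top. Origin: its lower end, about 11 mm above the shelf top. Leave it alone
- tuning_fork: Bystander: steel tuning fork lying flat beyond the display tray, 154 mm long (x along it, prongs to +x), 28 mm wide, 8 mm thick. Origin: on the shelf top, near the root of the prongs. Leave it alone

How it is judged:
On the way, in this order (a step that is already met when the one before it is completed fails the run):
1. The spinner, the jar and the gear all stand upright and released in the side tray, the base still at the back of the display tray (x of spinner in the frame of side_tray between -0.125 and 0.125 m and y of spinner in the frame of side_tray between -0.055 and 0.055 m and z of spinner in the frame of side_tray between 0 and 0.013 m and angle between each of spinner, rattle_jar, gear's own z axis and vertical below 0.15 rad and contact force between the fingers and spinner below 0.1 N and linear speed of each of spinner, rattle_jar, gear below 0.03 m/s and x of rattle_jar in the frame of side_tray between -0.125 and 0.125 m and y of rattle_jar in the frame of side_tray between -0.055 and 0.055 m and z of rattle_jar in the frame of side_tray between 0 and 0.013 m and contact force between the fingers and rattle_jar below 0.1 N and x of gear in the frame of side_tray between -0.125 and 0.125 m and y of gear in the frame of side_tray between -0.055 and 0.055 m and z of gear in the frame of side_tray between 0 and 0.013 m and contact force between the fingers and gear below 0.1 N and distance of fork_base from where it was at the start of the episode below 0.03 m), for 0.2 s.
2. The base stands released on the cork disc, the three others still in the side tray (horizontal distance between fork_base and cork_disc below 0.012 m and z of fork_base in the frame of cork_disc between -0.004 and 0.004 m and angle between fork_base's own z axis and vertical below 0.1 rad and contact force between the fingers and fork_base below 0.1 N and linear speed of fork_base below 0.02 m/s and x of spinner in the frame of side_tray between -0.125 and 0.125 m and y of spinner in the frame of side_tray between -0.055 and 0.055 m and z of spinner in the frame of side_tray between 0 and 0.013 m and angle between each of spinner, rattle_jar, gear's own z axis and vertical below 0.15 rad and contact force between the fingers and spinner below 0.1 N and linear speed of each of spinner, rattle_jar, gear below 0.03 m/s and x of rattle_jar in the frame of side_tray between -0.125 and 0.125 m and y of rattle_jar in the frame of side_tray between -0.055 and 0.055 m and z of rattle_jar in the frame of side_tray between 0 and 0.013 m and contact force between the fingers and rattle_jar below 0.1 N and x of gear in the frame of side_tray between -0.125 and 0.125 m and y of gear in the frame of side_tray between -0.055 and 0.055 m and z of gear in the frame of side_tray between 0 and 0.013 m and contact force between the fingers and gear below 0.1 N), for 0.2 s.
At the end, for the whole second after the job is handed in: The tuning-fork base stands upright (within 6 degrees) on the cork disc, its centre within 12 mm of the disc's centre; the spinner, the jar and the gear each stand upright (within 6 degrees) within 15 mm of where they stood at the start; all are released and at rest (horizontal distance between fork_base and cork_disc below 0.012 m and z of fork_base in the frame of cork_disc between -0.004 and 0.004 m and angle between each of fork_base, spinner, rattle_jar, gear's own z axis and vertical below 0.1 rad and contact force between the fingers and fork_base below 0.1 N and linear speed of each of fork_base, spinner, rattle_jar, gear below 0.02 m/s and distance of each of spinner, rattle_jar, gear from where it was at the start of the episode below 0.015 m and contact force between the fingers and spinner below 0.1 N and contact force between the fingers and rattle_jar below 0.1 N and contact force between the fingers and gear below 0.1 N); the robot touches nothing.
It fails at once if one of the four handled things is tipped over (more than 45 degrees) (angle between any of spinner, rattle_jar, gear, fork_base's own z axis and vertical above 0.79 rad).
It fails at once if the egg or the tuning fork is disturbed (moved by more than 20 mm) (distance of any of egg, tuning_fork from where it was at the start of the episode above 0.02 m).
It also fails if it takes over 144 s, if anything falls off the work surface, if the arm or the gripper's body presses on something with over 40 N, if the wrist force passes 120 N, or if a joint passes its speed limit or range.

## Working session

There is one attempt and no reset: what is moved stays moved. The work goes in short steps, Python scripts to look and compute and a tool call to move; the robot and the scene stay as the last step left them, time stands still between calls to the robot, and variables do not carry over. Pictures are saved under pics/ and viewed, at most 14 in all, crops included, and the job is handed in when it is done.

Besides the shell and the picture viewer there is one more tool, called after ">>>" by a JSON object that holds its "method" and its "body". carry_out: Moves the arm, as the interface text tells. Its arguments: {"type":"object","properties":{"increments":{"type":"array","items":{"type":"array","items":{"type":"array","items":{"type":"number","minimum":-1,"maximum":1}}}},"jaw":{"type":"number"},"squeeze":{"type":"number"}},"required":["increments"]}

```bash
mkdir -p pics
cat > h.py <<'E'
import numpy as np,cv2
from workcell import env
def cloud(c):
    z=c["z_map"];K=c["intrinsics"];h,w=z.shape
    u,v=np.meshgrid(np.arange(w),np.arange(h))
    p=cv2.undistortPoints(np.stack([u,v],-1).reshape(-1,1,2).astype(float),np.array(K,float),np.array([c["k1"],0,0,0,0.])).reshape(h,w,2)
    P=np.dstack([p[...,0]*z,p[...,1]*z,z])
    W=(P-np.array(c["t"]))@np.array(c["R"])
    W[z==0]=np.nan
    return W
E
python3 - <<'E'
from h import *
s=env.get_state();print({k:np.round(v,3).tolist() for k,v in s.items()})
for n in("scene","top"):
    c=env.read_camera(n);cv2.imwrite(f"pics/{n}0.png",c["frame"]);np.savez(f"{n}0.npz",**c)
    print(n,np.round(-np.array(c["R"]).T@c["t"],3),c["k1"])
    for o in"display_tray fork_base spinner rattle_jar gear side_tray cork_disc egg tuning_fork".split():
        try: print(o,[(np.round(d["position"],3).tolist(),round(d["score"],2)) for d in env.find_in(n,o)[:2]])
        except Exception as e: print(o,e)
E
```

```text
{'clock': 0.0, 'joint_pos': [-1.435, 0.314, 0.045, 1.304, 0.0, 1.431], 'qvel': [0.001, -0.002, -0.001, -0.0, 0.002, 0.002], 'tau': [-0.0, -48.062, 29.854, 0.019, 0.0, -0.0], 'tcp_pos': [0.157, -0.553, 0.249], 'orientation': [-0.001, 0.991, 0.137, 0.0], 'wrist_force': [-0.23, -0.152, -0.152], 'ft_torque': [-0.033, -0.015, 0.022], 'grip_force': 0.0, 'finger_gap': 0.086}
scene [1.286 0.205 0.708] 0.01917522273948716
display_tray [([0.596, 0.041, 0.007], 0.81)]
fork_base [([0.607, 0.047, 0.036], 0.85)]
spinner [([0.544, 0.046, 0.057], 0.8)]
rattle_jar [([0.596, 0.101, 0.055], 0.62)]
gear [([0.593, -0.011, 0.02], 0.87)]
side_tray [([0.509, -0.303, 0.01], 0.81), ([0.607, 0.044, 0.032], 0.37)]
cork_disc [([0.555, 0.288, 0.049], 0.67)]
egg [([0.597, 0.102, 0.058], 0.71), ([0.407, 0.006, 0.05], 0.63)]
tuning_fork [([0.785, 0.017, 0.011], 0.83)]
top [0.358 0.012 1.327] 0.03229689200812119
display_tray [([0.559, 0.039, 0.004], 0.63), ([0.531, 0.038, 0.052], 0.52)]
fork_base [([0.598, 0.042, 0.035], 0.76), ([0.529, 0.036, 0.053], 0.66)]
spinner [([0.53, 0.037, 0.054], 0.63), ([0.77, 0.022, 0.006], 0.41)]
rattle_jar [([0.577, 0.1, 0.077], 0.67)]
gear [([0.583, -0.019, 0.022], 0.63), ([0.773, 0.023, 0.005], 0.56)]
side_tray [([0.482, -0.308, 0.008], 0.67)]
cork_disc [([0.518, 0.285, 0.049], 0.97)]
egg [([0.53, 0.036, 0.056], 0.69), ([0.393, 0.001, 0.058], 0.49)]
tuning_fork [([0.771, 0.025, 0.007], 0.59)]
```

Run:
```python
from h import *
a=cv2.imread("pics/top0.png");b=cv2.imread("pics/scene0.png")
cv2.imwrite("pics/top0b.png",cv2.resize(a,(800,600)));cv2.imwrite("pics/scene0b.png",cv2.resize(b,(800,600)))
# orthographic height map fused from both views, 1mm
for n in("top","scene"):
    W=cloud(np.load(n+"0.npz"));f=np.load(n+"0.npz")["frame"]
    W=W.reshape(-1,3);f=f.reshape(-1,3)
    img=np.zeros((450,800,3),np.uint8)
    ok=~np.isnan(W[:,0])&(W[:,2]<.15);o=np.argsort(W[ok,2])
    # col: y .40 -> -.40 ; row: x .80->.35
    c=np.round((.40-W[ok,1])*1000).astype(int)[o];r=np.round((.80-W[ok,0])*1000).astype(int)[o]
    m=(c>0)&(c<799)&(r>0)&(r<449)
    z=np.clip(W[ok,2][o]*1000*2.5,0,255).astype(np.uint8)
    col=cv2.applyColorMap(z,cv2.COLORMAP_JET)[:,0]
    for dr in(0,1):
        for dc in(0,1): img[r[m]+dr,c[m]+dc]=col[m]
    cv2.imwrite(f"pics/ortho_{n}.png",img)
```

```text
(no output)
```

View pics/top0b.png

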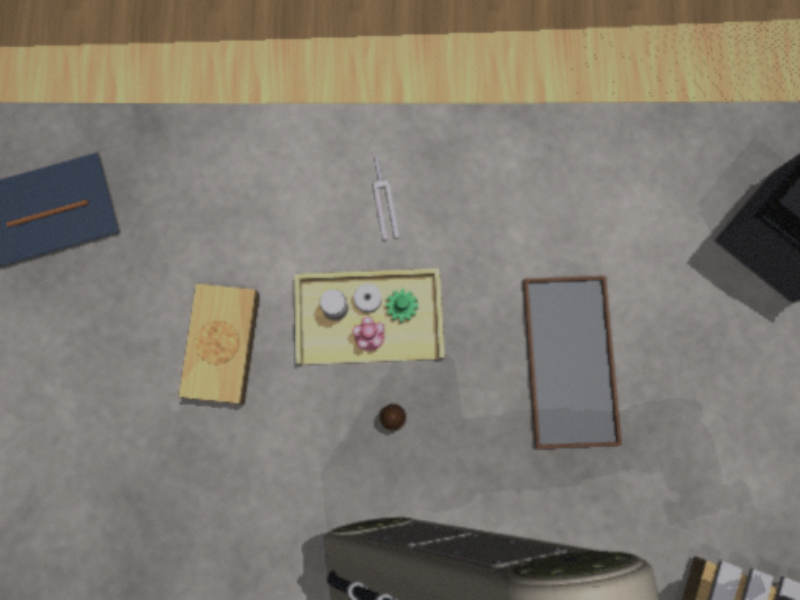

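View pics/scene0b.png

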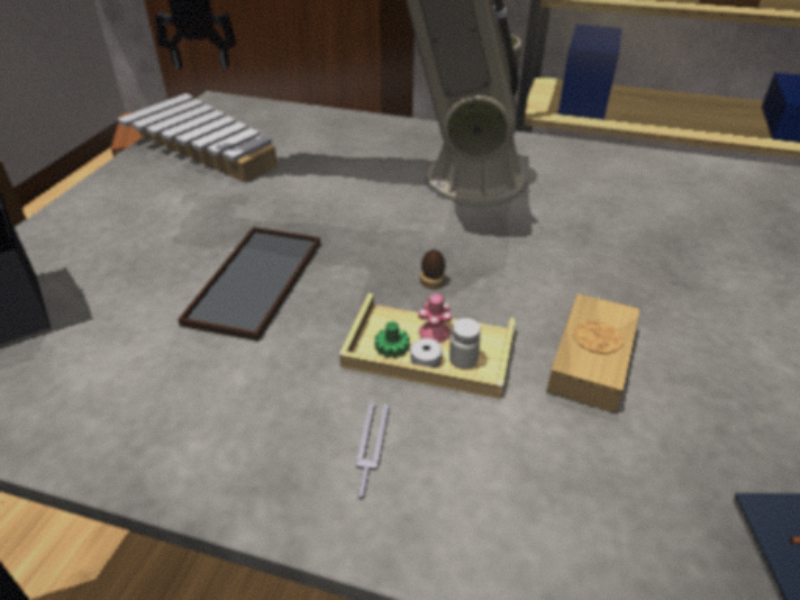

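View pics/ortho_top.png

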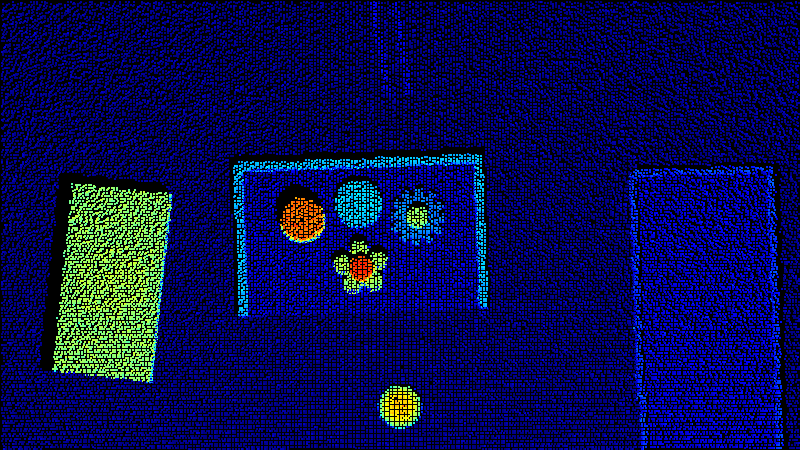

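```bash
cat > m.py <<'E'
from h import *
def circ(W,x,y,zlo,zhi,r):
    p=W.reshape(-1,3);p=p[~np.isnan(p[:,0])]
    m=(p[:,2]>zlo)&(p[:,2]<zhi)&(np.hypot(p[:,0]-x,p[:,1]-y)<r);p=p[m]
    if len(p)<5:return None
    (c,rad)=cv2.minEnclosingCircle(p[:,:2].astype(np.float32))
    return np.round([*p[:,:2].mean(0),*c,rad,np.median(p[:,2]),np.percentile(p[:,2],97),len(p)],4).tolist()
E
python3 - <<'E'
from m import *
for n in("top","scene"):
    W=cloud(np.load(n+"0.npz"));print(n)
    for o,a in dict(jar=(.58,.098,.065,.1,.035),base=(.597,.042,.025,.045,.030),hub=(.583,-.018,.042,.07,.025),spin=(.532,.039,.07,.1,.025),egg=(.392,0,.03,.1,.03),cork=(.52,.287,.045,.07,.03)).items(): print(o,circ(W,*a))
    p=W.reshape(-1,3);p=p[~np.isnan(p[:,0])]
    for nm,m in dict(box=(p[:,2]>.04)&(p[:,2]<.07)&(p[:,1]>.2)&(p[:,1]<.38)&(p[:,0]>.38)&(p[:,0]<.65),
       side=(p[:,2]>.004)&(p[:,2]<.03)&(p[:,1]>-.42)&(p[:,1]<-.2)&(p[:,0]>.28)&(p[:,0]<.68),
       floor=(p[:,2]>.003)&(p[:,2]<.03)&(p[:,1]>-.07)&(p[:,1]<.145)&(p[:,0]>.5)&(p[:,0]<.63)).items():
        q=p[m]
        print(nm,cv2.minAreaRect(q[:,:2].astype(np.float32)),np.median(q[:,2]))
    c=np.load(n+"0.npz")
    # cork by colour: more saturated/orange than wood top
    f=c["frame"].astype(float);mm=(np.abs(W[...,2]-.053)<.012)&(np.abs(W[...,0]-.52)<.11)&(np.abs(W[...,1]-.287)<.06)
    ratio=f[...,0]/f[...,2]
    print("ratio",np.percentile(ratio[mm],[5,25,50,75,95]))
    for uv in [(139,219),(150,200)] if n=="top" else [(383,216),(385,235)]: print(uv,f[uv[1],uv[0]])
E
```

```text
top
jar [0.5807, 0.0981, 0.5819, 0.0984, 0.0221, 0.0779, 0.0828, 216.0]
base [0.5965, 0.0424, 0.5973, 0.0426, 0.0243, 0.0333, 0.0382, 250.0]
hub [0.5833, -0.0163, 0.5838, -0.0167, 0.011, 0.0533, 0.058, 56.0]
spin [0.5317, 0.0399, 0.5325, 0.0401, 0.0124, 0.0828, 0.0875, 76.0]
egg [0.3936, 0.0009, 0.3946, 0.0004, 0.0217, 0.0606, 0.0707, 220.0]
cork [0.52, 0.2869, 0.5201, 0.2868, 0.0299, 0.0551, 0.0599, 423.0]
box ((0.518576443195343, 0.2892577052116394), (0.10173747688531876, 0.18971294164657593), 83.53050231933594) 0.053439316146132274
side ((0.47962677478790283, -0.30996644496917725), (0.2198936641216278, 0.3990999460220337), 89.99815368652344) 0.00855996934368482
floor ((0.5648027062416077, 0.03769464045763016), (0.2150273621082306, 0.12948986887931824), 89.77222442626953) 0.008004324777534365
ratio [0.52599092 0.58479532 0.61235955 0.6374269  0.66289246]
(139, 219) [ 86. 129. 164.]
(150, 200) [109. 160. 177.]
scene
jar [0.5881, 0.0991, 0.5837, 0.0994, 0.0242, 0.0762, 0.0783, 227.0]
base [0.6026, 0.0431, 0.6005, 0.0433, 0.0238, 0.0309, 0.0339, 234.0]
hub [0.5894, -0.0162, 0.5864, -0
[... 181 characters left out ...]
5204, 0.2871, 0.52, 0.2871, 0.03, 0.0536, 0.0556, 336.0]
box ((0.5189890265464783, 0.2909368574619293), (0.09946448355913162, 0.19551673531532288), 83.70710754394531) 0.051781803343680474
side ((0.4907709062099457, -0.3051544725894928), (0.294964998960495, 0.14555497467517853), 2.0377817153930664) 0.006865074929517681
floor ((0.561653196811676, 0.0374433696269989), (0.12292583286762238, 0.2149924635887146), 0.056072622537612915) 0.006568447341240264
ratio [0.48473253 0.53731343 0.55334878 0.565      0.59090909]
(383, 216) [ 98. 151. 193.]
(385, 235) [111. 166. 198.]<stdin>:14: RuntimeWarning: divide by zero encountered in divide
<stdin>:14: RuntimeWarning: invalid value encountered in divide
```

>>> {"method": "carry_out", "body": {"increments": [[[0.5, -0.45, 0, 0, 0, -0.14], [0.5, -0.45, 0, 0, 0, -0.14], [0.5, -0.45, 0, 0, 0, -0.14], [0.5, -0.45, 0, 0, 0, -0.14], [0.5, -0.45, 0, 0, 0, -0.14]]], "jaw": 0.3, "squeeze": 40}}

```text
clock: 1.62
tcp_pos: [0.3239, -0.2873, 0.2506]
orientation: [0.001, 0.837, 0.548, 0.0]
wrist_force: [0.8, -0.5, -0.3]
finger_gap: 0.06
grip_force: 0.0
```

>>> {"method": "carry_out", "body": {"increments": [[[0.768, 0.125, 0.1, 0, 0, -0.0655], [0.768, 0.125, 0.1, 0, 0, -0.0655], [0.768, 0.125, 0.1, 0, 0, -0.0655], [0.768, 0.125, 0.1, 0, 0, -0.0655], [0.768, 0.125, 0.1, 0, 0, -0.0655]]]}}

```text
clock: 2.25
tcp_pos: [0.4932, -0.0272, 0.2106]
orientation: [0.001, 0.708, 0.706, 0.0]
wrist_force: [0.9, -1.2, 0.5]
finger_gap: 0.0592
grip_force: 0.0
```

>>> {"method": "carry_out", "body": {"increments": [[[0.134, 0.084, 0.12, 0, 0, 0], [0.134, 0.084, 0.12, 0, 0, 0], [0.134, 0.084, 0.24, 0, 0, 0], [0.134, 0.084, 0.265, 0, 0, 0], [0.134, 0.084, 0.265, 0, 0, 0]]]}}

```text
clock: 2.88
tcp_pos: [0.5338, 0.0375, 0.0779]
orientation: [-0.001, 0.709, 0.706, -0.001]
wrist_force: [0.4, -0.8, -0.5]
finger_gap: 0.06
grip_force: 0.0
```

Run:
```python
from h import *
c=env.read_camera("scene");f=c["frame"]
R=np.array(c["R"]);p=R@np.array([.54,.04,.06])+c["t"]
print(np.array(c["intrinsics"])@(p/p[2]));print(env.get_state()["tcp_pos"])
cv2.imwrite("pics/s1.png",cv2.resize(f[150:300,180:380],(800,600),interpolation=cv2.INTER_CUBIC))
```

```text
[277.7735116  198.13231259   1.        ]
[0.53504731 0.03728816 0.07921917]
```

View pics/s1.png

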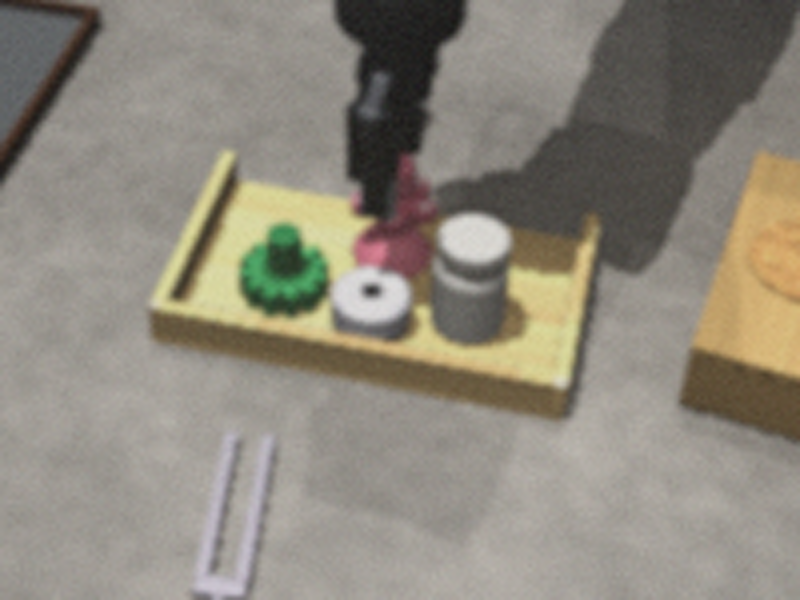

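>>> {"method": "carry_out", "body": {"increments": [[[0, 0, 0, 0, 0, 0], [0, 0, 0, 0, 0, 0], [0, 0, 0, 0, 0, 0], [0, 0, 0, 0, 0, 0], [0, 0, 0, 0, 0, 0]]], "jaw": 1}}

```text
clock: 3.55
tcp_pos: [0.5354, 0.0374, 0.0798]
orientation: [0.001, 0.709, 0.706, 0.001]
wrist_force: [-2.9, -0.2, 7.4]
finger_gap: 0.0235
grip_force: 38.8
```

>>> {"method": "carry_out", "body": {"increments": [[[0, 0, -0.05, 0, 0, 0], [0, 0, -0.1, 0, 0, 0], [0, 0, -0.2, 0, 0, 0], [0, 0, -0.25, 0, 0, 0], [0, 0, -0.25, 0, 0, 0]]]}}

```text
clock: 4.18
tcp_pos: [0.536, 0.0375, 0.2057]
orientation: [0.002, 0.709, 0.706, 0.002]
wrist_force: [0.2, 0.8, -2.3]
finger_gap: 0.0238
grip_force: 39.7
```

>>> {"method": "carry_out", "body": {"increments": [[[-0.575, -0.2175, 0, 0, 0, 0], [-0.575, -0.2175, 0, 0, 0, 0], [-0.575, -0.2175, 0, 0, 0, 0], [-0.575, -0.2175, 0, 0, 0, 0], [-0.575, -0.2175, 0, 0, 0, 0]]]}}

```text
clock: 4.8
tcp_pos: [0.4229, -0.2507, 0.2016]
orientation: [-0.001, 0.709, 0.706, -0.0]
wrist_force: [0.8, 0.3, -1.4]
finger_gap: 0.0239
grip_force: 39.7
```

>>> {"method": "carry_out", "body": {"increments": [[[-0.118, -0.0445, 0, 0, 0, 0], [-0.118, -0.0445, 0.05, 0, 0, 0], [-0.118, -0.0445, 0.15, 0, 0, 0], [-0.118, -0.0445, 0.21, 0, 0, 0], [-0.118, -0.0445, 0.23, 0, 0, 0]]]}}

```text
clock: 5.42
tcp_pos: [0.4001, -0.3065, 0.0849]
orientation: [-0.003, 0.709, 0.706, 0.0]
wrist_force: [-1.0, -0.0, -0.2]
finger_gap: 0.0239
grip_force: 39.7
```

>>> {"method": "carry_out", "body": {"increments": [[[0, 0, 0.006, 0, 0, 0], [0, 0, 0.012, 0, 0, 0], [0, 0, 0.016, 0, 0, 0], [0, 0, 0.016, 0, 0, 0], [0, 0, 0.016, 0, 0, 0]]]}}

```text
clock: 6.05
tcp_pos: [0.4027, -0.3088, 0.0808]
orientation: [0.001, 0.708, 0.706, -0.0]
wrist_force: [0.2, -0.4, 3.0]
finger_gap: 0.0241
grip_force: 39.9
```

>>> {"method": "carry_out", "body": {"increments": [[[0, 0, 0, 0, 0, 0], [0, 0, 0, 0, 0, 0], [0, 0, 0, 0, 0, 0], [0, 0, -0.1, 0, 0, 0], [0, 0, -0.22, 0, 0, 0]]], "jaw": 0.3}}

```text
clock: 6.68
tcp_pos: [0.4012, -0.3074, 0.1898]
orientation: [-0.002, 0.708, 0.706, 0.0]
wrist_force: [0.9, -0.6, 0.2]
finger_gap: 0.0597
grip_force: 0.0
```

>>> {"method": "carry_out", "body": {"increments": [[[0, 0, 0, 0, 0, 0], [0.48, 0.3, 0, 0, 0, 0], [0.48, 0.3, 0, 0, 0, 0], [0.48, 0.3, 0, 0, 0, 0], [0.48, 0.3, 0, 0, 0, 0]]]}}

```text
clock: 7.3
tcp_pos: [0.5358, -0.095, 0.1891]
orientation: [-0.0, 0.709, 0.706, -0.0]
wrist_force: [0.5, -0.5, -0.3]
finger_gap: 0.0597
grip_force: 0.0
```

Run:
```python
from h import *
print(np.round(env.get_state()["tcp_pos"],4))
c=env.read_camera("top");W=cloud(c)
from m import circ
print(circ(W,.403,-.309,.07,.11,.03),circ(W,.403,-.309,.03,.11,.045))
print(circ(W,.585,-.017,.042,.07,.025))
```

```text
[ 0.5358 -0.095   0.1891]
[0.4, -0.3057, 0.3993, -0.3073, 0.0128, 0.0841, 0.0899, 80.0] [0.3999, -0.3054, 0.4, -0.3075, 0.0273, 0.057, 0.0872, 288.0]
[0.5834, -0.0164, 0.5838, -0.0167, 0.0108, 0.0523, 0.0571, 56.0]
```

>>> {"method": "carry_out", "body": {"increments": [[[0.156, 0.098, 0, 0, 0, 0], [0.156, 0.098, 0.08, 0, 0, 0], [0.156, 0.098, 0.2, 0, 0, 0], [0.156, 0.098, 0.284, 0, 0, 0], [0.156, 0.098, 0.284, 0, 0, 0]]], "jaw": 0.5}}

```text
clock: 7.98
tcp_pos: [0.5829, -0.0187, 0.0447]
orientation: [-0.002, 0.708, 0.706, -0.001]
wrist_force: [-0.1, -0.5, 0.0]
finger_gap: 0.0428
grip_force: 0.0
```

>>> {"method": "carry_out", "body": {"increments": [[[0, 0, 0, 0, 0, 0], [0, 0, 0, 0, 0, 0], [0, 0, 0, 0, 0, 0], [0, 0, 0, 0, 0, 0]]], "jaw": 1}}

```text
clock: 8.48
tcp_pos: [0.5848, -0.0191, 0.0483]
orientation: [0.0, 0.708, 0.706, 0.0]
wrist_force: [0.4, -0.0, -0.4]
finger_gap: 0.0206
grip_force: 39.1
```

>>> {"method": "carry_out", "body": {"increments": [[[0, 0, -0.05, 0, 0, 0], [0, 0, -0.12, 0, 0, 0], [0, 0, -0.22, 0, 0, 0], [-0.1, -0.035, -0.25, 0, 0, 0], [-0.2, -0.07, -0.25, 0, 0, 0]]]}}

```text
clock: 9.1
tcp_pos: [0.5504, -0.1198, 0.1754]
orientation: [0.002, 0.708, 0.707, 0.001]
wrist_force: [-0.4, 0.3, -1.1]
finger_gap: 0.0208
grip_force: 39.3
```

>>> {"method": "carry_out", "body": {"increments": [[[-0.376, -0.134, 0, 0, 0, 0], [-0.376, -0.134, 0, 0, 0, 0], [-0.376, -0.134, 0, 0, 0, 0], [-0.376, -0.134, 0, 0, 0, 0], [-0.376, -0.134, 0.09, 0, 0, 0]]]}}

```text
clock: 9.72
tcp_pos: [0.4836, -0.3099, 0.1311]
orientation: [0.004, 0.709, 0.705, 0.0]
wrist_force: [1.2, -0.1, -1.1]
finger_gap: 0.0208
grip_force: 39.3
```

>>> {"method": "carry_out", "body": {"increments": [[[0, 0, 0.1, 0, 0, 0], [0, 0, 0.14, 0, 0, 0], [0, 0, 0.152, 0, 0, 0], [0, 0, 0.156, 0, 0, 0], [0, 0, 0.156, 0, 0, 0]]]}}

```text
clock: 10.35
tcp_pos: [0.4825, -0.3069, 0.0512]
orientation: [0.001, 0.708, 0.706, 0.0]
wrist_force: [-1.2, -0.6, -0.3]
finger_gap: 0.0206
grip_force: 39.3
```

>>> {"method": "carry_out", "body": {"increments": [[[0, 0, 0.003, 0, 0, 0], [0, 0, 0.003, 0, 0, 0], [0, 0, 0.003, 0, 0, 0], [0, 0, -0.1, 0, 0, 0], [0, 0, -0.2, 0, 0, 0]]], "jaw": 0.5}}

```text
clock: 10.98
tcp_pos: [0.4811, -0.3062, 0.1507]
orientation: [-0.001, 0.708, 0.706, -0.0]
wrist_force: [0.0, -0.6, -0.6]
finger_gap: 0.0424
grip_force: 0.0
```

>>> {"method": "carry_out", "body": {"increments": [[[0, 0, -0.1, 0, 0, 0], [0.4, 0.1, -0.1, 0, 0, 0], [0.4, 0.1, -0.1, 0, 0, 0], [0.4, 0.1, -0.1, 0, 0, 0], [0.4, 0.1, -0.1, 0, 0, 0]]], "jaw": 0.25}}

```text
clock: 11.6
tcp_pos: [0.5326, -0.1036, 0.2002]
orientation: [-0.0, 0.707, 0.707, 0.0]
wrist_force: [-0.0, 0.0, -0.3]
finger_gap: 0.0642
grip_force: 0.0
```

>>> {"method": "carry_out", "body": {"increments": [[[0.412, 0.101, 0, 0, 0, 0], [0.412, 0.101, 0, 0, 0, 0], [0.412, 0.101, 0, 0, 0, 0], [0.412, 0.101, 0, 0, 0, 0], [0.412, 0.101, 0, 0, 0, 0]]]}}

```text
clock: 12.22
tcp_pos: [0.584, 0.1003, 0.1997]
orientation: [0.0, 0.708, 0.707, -0.0]
wrist_force: [-0.4, -0.1, 0.2]
finger_gap: 0.0639
grip_force: 0.0
```

Run:
```python
from m import *
print(np.round(env.get_state()["tcp_pos"],4))
for n in("scene","top"):
    W=cloud(env.read_camera(n))
    print(circ(W,.402,-.308,.07,.11,.03),circ(W,.4825,-.306,.042,.07,.03),circ(W,.4825,-.306,.02,.035,.04),circ(W,.582,.099,.066,.1,.035))
```

```text
[0.584  0.1003 0.1997]
[0.4075, -0.3039, 0.4055, -0.3055, 0.0127, 0.0783, 0.0835, 57.0] [0.4867, -0.3034, 0.4856, -0.3045, 0.0113, 0.0509, 0.0533, 49.0] [0.4898, -0.3013, 0.4858, -0.3045, 0.029, 0.0243, 0.0333, 165.0] [0.5878, 0.0991, 0.5833, 0.0987, 0.0224, 0.0757, 0.0782, 227.0]
[0.4002, -0.3057, 0.4002, -0.3067, 0.0124, 0.0835, 0.0894, 80.0] [0.4816, -0.3052, 0.482, -0.3061, 0.0112, 0.054, 0.0585, 62.0] [0.4814, -0.3046, 0.4822, -0.3071, 0.0286, 0.0263, 0.0328, 252.0] None
```

>>> {"method": "carry_out", "body": {"increments": [[[0, -0.002, 0.1, 0, 0, 0], [0, -0.002, 0.2, 0, 0, 0], [0, -0.002, 0.27, 0, 0, 0], [0, -0.002, 0.297, 0, 0, 0], [0, -0.002, 0.297, 0, 0, 0]]]}}

```text
clock: 12.95
tcp_pos: [0.5824, 0.0979, 0.0512]
orientation: [-0.0, 0.709, 0.705, -0.001]
wrist_force: [0.1, -0.8, 0.3]
finger_gap: 0.0637
grip_force: 0.0
```

>>> {"method": "carry_out", "body": {"increments": [[[0, 0, 0, 0, 0, 0], [0, 0, 0, 0, 0, 0], [0, 0, 0, 0, 0, 0], [0, 0, 0, 0, 0, 0]]], "jaw": 1}}

```text
clock: 13.45
tcp_pos: [0.584, 0.0989, 0.0535]
orientation: [0.001, 0.708, 0.706, 0.001]
wrist_force: [-2.1, -2.0, 6.6]
finger_gap: 0.0442
grip_force: 41.5
```

>>> {"method": "carry_out", "body": {"increments": [[[0, 0, -0.05, 0, 0, 0], [0, 0, -0.12, 0, 0, 0], [0, 0, -0.22, 0, 0, 0], [-0.1, -0.005, -0.25, 0, 0, 0], [-0.2, -0.01, -0.25, 0, 0, 0]]]}}

```text
clock: 14.08
tcp_pos: [0.5788, -0.0014, 0.1793]
orientation: [0.002, 0.708, 0.707, 0.002]
wrist_force: [0.5, -0.3, -2.0]
finger_gap: 0.0447
grip_force: 41.4
```

>>> {"method": "carry_out", "body": {"increments": [[[-0.5, -0.022, 0, 0, 0, 0], [-0.5, -0.022, 0, 0, 0, 0], [-0.5, -0.022, 0, 0, 0, 0], [-0.5, -0.022, 0, 0, 0, 0], [-0.5, -0.022, 0, 0, 0, 0]]]}}

```text
clock: 14.7
tcp_pos: [0.5651, -0.2557, 0.1767]
orientation: [0.001, 0.711, 0.704, -0.0]
wrist_force: [-0.4, 0.1, -1.9]
finger_gap: 0.0442
grip_force: 41.4
```

>>> {"method": "carry_out", "body": {"increments": [[[-0.104, -0.004, 0, 0, 0, 0], [-0.104, -0.004, 0.1, 0, 0, 0], [-0.104, -0.004, 0.2, 0, 0, 0], [-0.104, -0.004, 0.235, 0, 0, 0], [-0.104, -0.004, 0.246, 0, 0, 0]]]}}

```text
clock: 15.32
tcp_pos: [0.5617, -0.3009, 0.0545]
orientation: [-0.002, 0.708, 0.706, -0.001]
wrist_force: [-12.6, 7.9, 26.0]
finger_gap: 0.0444
grip_force: 44.2
```

>>> {"method": "carry_out", "body": {"increments": [[[0, 0, -0.001, 0, 0, 0], [0, 0, -0.001, 0, 0, 0], [0, 0, -0.001, 0, 0, 0], [0, 0, -0.1, 0, 0, 0], [0, 0, -0.2, 0, 0, 0]]], "jaw": 0.32}}

```text
clock: 15.95
tcp_pos: [0.5628, -0.3026, 0.1542]
orientation: [-0.001, 0.708, 0.706, -0.0]
wrist_force: [0.0, -0.3, 1.0]
finger_gap: 0.058
grip_force: 0.0
```

>>> {"method": "carry_out", "body": {"increments": [[[0, 0, -0.1, 0, 0, 0], [0.3, 0.05, -0.1, 0, 0, 0.07], [0.3, 0.05, -0.1, 0, 0, 0.07], [0.3, 0.05, -0.1, 0, 0, 0.07], [0.3, 0.05, -0.1, 0, 0, 0.07]]]}}

```text
clock: 16.58
tcp_pos: [0.5891, -0.1506, 0.2041]
orientation: [0.0, 0.844, 0.536, 0.0]
wrist_force: [0.4, 0.4, 0.5]
finger_gap: 0.0578
grip_force: 0.0
```

Run:
```python
from m import *
s=env.get_state();print(np.round(s["tcp_pos"],4),s["orientation"],s["joint_pos"][5],s["joint_pos"][0])
for n in("scene","top"):
    W=cloud(env.read_camera(n))
    print(circ(W,.565,-.303,.066,.1,.035),circ(W,.402,-.308,.07,.11,.03),circ(W,.4825,-.306,.042,.07,.03),circ(W,.598,.0425,.025,.045,.035))
c=env.read_camera("scene");cv2.imwrite("pics/s2.png",cv2.resize(c["frame"],(800,600)))
```

```text
[ 0.5891 -0.1506  0.2041] [2.74331604e-04 8.44304506e-01 5.35863555e-01 2.76637532e-04] 1.6282359526505834 -0.3822962225782495
[0.5673, -0.2977, 0.5635, -0.2991, 0.0221, 0.0768, 0.0794, 175.0] None [0.4871, -0.303, 0.4842, -0.3054, 0.0125, 0.0508, 0.0533, 52.0] [0.6027, 0.0433, 0.6046, 0.0442, 0.0283, 0.0312, 0.0337, 234.0]
[0.5576, -0.3127, 0.5592, -0.308, 0.0199, 0.0799, 0.0839, 84.0] [0.4002, -0.3059, 0.4006, -0.3074, 0.0125, 0.0832, 0.0896, 79.0] [0.4817, -0.3052, 0.4812, -0.3061, 0.0111, 0.0539, 0.0591, 62.0] [0.5962, 0.0424, 0.5969, 0.0428, 0.0247, 0.0329, 0.0378, 255.0]
```

View pics/s2.png

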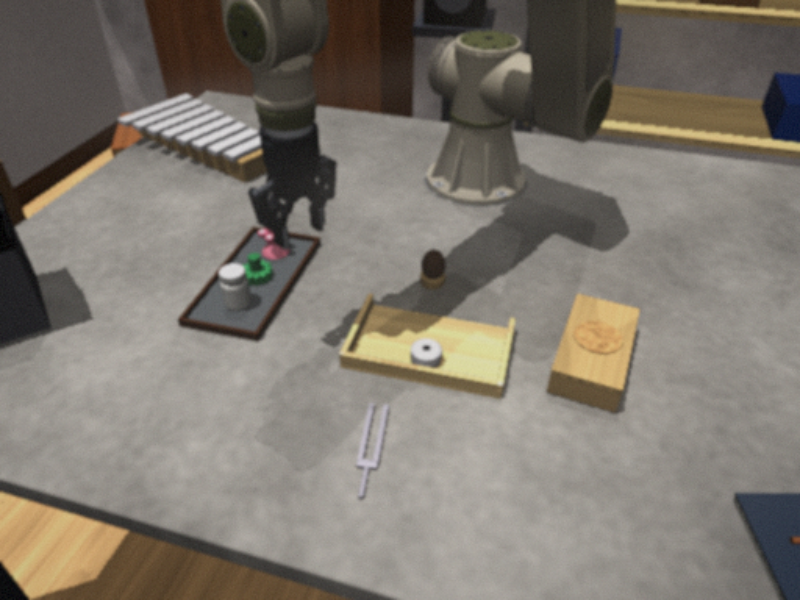

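>>> {"method": "carry_out", "body": {"increments": [[[0.359, -0.147, 0, 0, 0, -0.146], [0.359, -0.147, 0, 0, 0, -0.146], [0.359, -0.147, 0, 0, 0, -0.146], [0.359, -0.147, 0, 0, 0, -0.146], [0.359, -0.147, 0, 0, 0, -0.146]]], "jaw": 0.2}}

```text
clock: 17.35
tcp_pos: [0.5997, 0.0407, 0.2033]
orientation: [0.0, 0.519, 0.855, -0.0]
wrist_force: [-0.8, 0.9, 0.4]
finger_gap: 0.0681
grip_force: 0.0
```

>>> {"method": "carry_out", "body": {"increments": [[[0, 0, 0, 0, 0, -0.146], [0, 0, 0, 0, 0, -0.146], [0, 0, 0, 0, 0, -0.146], [0, 0, 0, 0, 0, -0.146], [0, 0, 0, 0, 0, -0.146]]]}}

```text
clock: 17.98
tcp_pos: [0.5998, 0.0389, 0.2033]
orientation: [0.0, 0.088, 0.996, -0.0]
wrist_force: [0.3, 0.4, -0.5]
finger_gap: 0.0685
grip_force: 0.0
```

>>> {"method": "carry_out", "body": {"increments": [[[0, 0, 0.08, 0, 0, -0.028], [0, 0, 0.08, 0, 0, -0.028], [0, 0, 0.08, 0, 0, -0.028], [0, 0, 0.08, 0, 0, -0.028], [0, 0, 0.08, 0, 0, -0.028]]]}}

```text
clock: 18.6
tcp_pos: [0.6001, 0.0406, 0.1646]
orientation: [0.001, 0.002, 1.0, -0.0]
wrist_force: [-0.3, 0.4, -1.3]
finger_gap: 0.0683
grip_force: 0.0
```

>>> {"method": "carry_out", "body": {"increments": [[[0.002, 0.003, 0.1, 0, 0, 0], [0.002, 0.003, 0.2, 0, 0, 0], [0.002, 0.003, 0.25, 0, 0, 0], [0.002, 0.003, 0.267, 0, 0, 0], [0.002, 0.003, 0.267, 0, 0, 0]]]}}

```text
clock: 19.23
tcp_pos: [0.5987, 0.0422, 0.0304]
orientation: [0.0, 0.002, 1.0, -0.0]
wrist_force: [-0.5, 0.3, 0.3]
finger_gap: 0.0686
grip_force: 0.0
```

>>> {"method": "carry_out", "body": {"increments": [[[0, 0, 0, 0, 0, 0], [0, 0, 0, 0, 0, 0], [0, 0, 0, 0, 0, 0], [0, 0, 0, 0, 0, 0]]], "jaw": 1}}

```text
clock: 19.73
tcp_pos: [0.5999, 0.0422, 0.032]
orientation: [0.002, 0.002, 1.0, -0.0]
wrist_force: [-0.7, 0.7, 7.2]
finger_gap: 0.0463
grip_force: 41.8
```

>>> {"method": "carry_out", "body": {"increments": [[[0, 0, -0.05, 0, 0, 0], [0, 0, -0.12, 0, 0, 0], [0, 0, -0.22, 0, 0, 0], [0.032, 0.1, -0.24, 0, 0, 0], [0.064, 0.2, -0.24, 0, 0, 0]]]}}

```text
clock: 20.35
tcp_pos: [0.5678, 0.1429, 0.1522]
orientation: [0.002, 0.003, 1.0, 0.0]
wrist_force: [0.0, 0.8, -0.2]
finger_gap: 0.0464
grip_force: 41.5
```

>>> {"method": "carry_out", "body": {"increments": [[[0.096, 0.294, 0, 0, 0, 0], [0.096, 0.294, 0, 0, 0, 0], [0.096, 0.294, 0, 0, 0, 0], [0.096, 0.294, 0.08, 0, 0, 0], [0.096, 0.294, 0.12, 0, 0, 0]]]}}

```text
clock: 20.98
tcp_pos: [0.518, 0.29, 0.0885]
orientation: [-0.001, 0.001, 1.0, -0.0]
wrist_force: [-0.1, 0.1, -1.1]
finger_gap: 0.0466
grip_force: 41.6
```

Run:
```python
from m import *
c=env.read_camera("scene");W=cloud(c);s=env.get_state();print(np.round(s["tcp_pos"],4),s["orientation"])
p=W.reshape(-1,3);m=(np.abs(p[:,0]-.519)<.09)&(np.abs(p[:,1]-.289)<.05)&(p[:,2]>.04)&(p[:,2]<.12)
print(np.histogram(p[m,2],bins=np.arange(.04,.121,.005)))
K=np.array(c["intrinsics"]);q=np.array(c["R"])@[.519,.289,.06]+c["t"];u=K@(q/q[2]);print(u)
x,y=int(u[0]),int(u[1]);cv2.imwrite("pics/s3.png",cv2.resize(c["frame"][y-60:y+60,x-80:x+80],(800,600),interpolation=cv2.INTER_CUBIC))
```

```text
[0.5168 0.2891 0.0861] [-0.00241783  0.0014364   0.99999549 -0.00105842]
(array([   3,  118, 1340,   31,   10,   35,   35,   46,   59,  229,   31,
         27,   24,   22,   21,   43]), array([0.04 , 0.045, 0.05 , 0.055, 0.06 , 0.065, 0.07 , 0.075, 0.08 ,
       0.085, 0.09 , 0.095, 0.1  , 0.105, 0.11 , 0.115, 0.12 ]))
[382.18292936 212.84096436   1.        ]
```

View pics/s3.png

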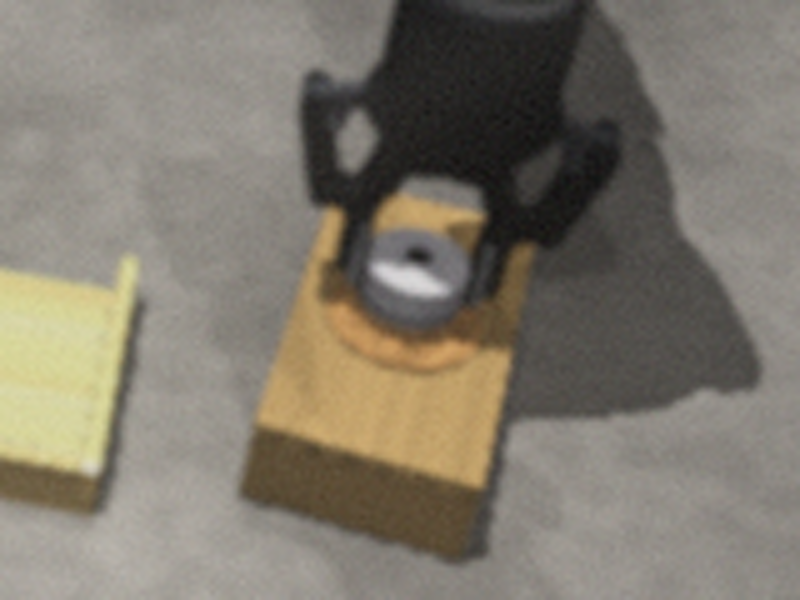

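Run:
```python
from m import *
W=cloud(env.read_camera("scene"));print(circ(W,.518,.29,.082,.094,.027),np.round(env.get_state()["tcp_pos"],4))
for n in("top","scene"):
    c=np.load(n+"0.npz");W=cloud(c);hsv=cv2.cvtColor(cv2.GaussianBlur(c["frame"],(3,3),0),cv2.COLOR_BGR2HSV).astype(float)
    R=np.hypot(W[...,0]-.519,W[...,1]-.289)
    m=(np.abs(W[...,0]-.519)<.085)&(np.abs(W[...,1]-.289)<.055)&(np.abs(W[...,2]-.053)<.01)
    h=hsv[...,0];a=np.median(h[m&(R<.025)]);b=np.median(h[m&(R>.045)]);print(n,"hue",a,b)
    k=(m&(h<(a+b)/2)).astype(np.uint8);k=cv2.morphologyEx(k,cv2.MORPH_OPEN,np.ones((3,3)))
    nn,lab,st,_=cv2.connectedComponentsWithStats(k);i=1+st[1:,4].argmax();q=W[lab==i]
    print(q.mean(0).round(4),cv2.minEnclosingCircle(q[:,:2].astype(np.float32)),len(q))
```

```text
[0.5181, 0.2899, 0.5189, 0.2896, 0.0261, 0.0854, 0.0882, 231.0] [0.5172 0.289  0.0876]
top hue 18.0 22.0
[0.5157 0.2876 0.0551] ((0.5183000564575195, 0.28650665283203125), 0.03732005134224892) 412
scene hue 17.0 19.0
[0.5188 0.2882 0.0536] ((0.5191012024879456, 0.28506213426589966), 0.038178667426109314) 359
```

>>> {"method": "carry_out", "body": {"increments": [[[0, -0.002, 0.01, 0, 0, 0], [0, -0.002, 0.018, 0, 0, 0], [0, -0.002, 0.022, 0, 0, 0], [0, -0.002, 0.023, 0, 0, 0], [0, -0.002, 0.023, 0, 0, 0]]]}}

```text
clock: 21.7
tcp_pos: [0.5198, 0.2885, 0.08]
orientation: [0.001, 0.002, 1.0, 0.0]
wrist_force: [-1.4, -1.3, 5.2]
finger_gap: 0.0465
grip_force: 42.3
```

>>> {"method": "carry_out", "body": {"increments": [[[0, 0, 0, 0, 0, 0], [0, 0, 0, 0, 0, 0], [0, 0, 0, 0, 0, 0], [0, 0, -0.05, 0, 0, 0], [0, 0, -0.15, 0, 0, 0]]], "jaw": 0.2}}

```text
clock: 22.32
tcp_pos: [0.5176, 0.2878, 0.1517]
orientation: [-0.003, 0.002, 1.0, -0.001]
wrist_force: [0.6, -0.3, -0.2]
finger_gap: 0.0682
grip_force: 0.0
```

>>> {"method": "carry_out", "body": {"increments": [[[0, 0, -0.24, 0, 0, 0], [0, -0.4, -0.24, 0, 0, 0.14], [0, -0.4, -0.24, 0, 0, 0.14], [0, -0.4, -0.24, 0, 0, 0.14], [0, -0.4, -0.24, 0, 0, 0.14]]]}}

```text
clock: 22.95
tcp_pos: [0.5189, 0.0856, 0.2748]
orientation: [0.001, 0.373, 0.928, 0.0]
wrist_force: [-0.0, 0.6, -0.6]
finger_gap: 0.0683
grip_force: 0.0
```

Run:
```python
from m import *
for n in("scene","top"):
    W=cloud(env.read_camera(n))
    print(circ(W,.518,.289,.07,.1,.035))
print(env.get_state())
```

```text
[0.5236, 0.2884, 0.5193, 0.2889, 0.0244, 0.0789, 0.0812, 270.0]
[0.5165, 0.286, 0.5169, 0.2869, 0.0246, 0.0806, 0.0851, 292.0]
{'clock': 23.05, 'joint_pos': array([ 1.24257354e-02,  2.10648665e-01, -3.13354993e-02,  1.32700570e+00,
       -4.38625942e-04,  7.71347709e-01]), 'qvel': array([ 0.04722445,  0.01750887, -0.01333952, -0.01032884,  0.0181709 ,
       -0.09924594]), 'tau': array([ -1.06042173, -42.68715262,  30.03298044,   0.1706002 ,
        -0.15526053,   0.76922519]), 'tcp_pos': array([0.51903671, 0.08633257, 0.27439133]), 'orientation': array([9.18517604e-04, 3.70419877e-01, 9.28863957e-01, 1.42285776e-04]), 'wrist_force': array([ 0.228258  , -0.11101859, -0.10702958]), 'ft_torque': array([-0.0341879 ,  0.02477538,  0.00862404]), 'grip_force': 0.0, 'finger_gap': 0.06825002242275512}
```

>>> {"method": "carry_out", "body": {"increments": [[[-0.47, -0.4, 0.08, 0, 0, 0.13], [-0.47, -0.4, 0.08, 0, 0, 0.13], [-0.47, -0.4, 0.08, 0, 0, 0.13], [-0.47, -0.4, 0.08, 0, 0, 0.13], [-0.47, -0.4, 0.08, 0, 0, 0.13]]], "jaw": 0.32}}

```text
clock: 23.68
tcp_pos: [0.5535, -0.219, 0.2327]
orientation: [-0.0, 0.707, 0.708, 0.0]
wrist_force: [1.7, 0.1, 0.7]
finger_gap: 0.0581
grip_force: 0.0
```

>>> {"method": "carry_out", "body": {"increments": [[[0, 0, 0, 0, 0, 0], [0, 0, 0, 0, 0, 0]]]}}

```text
clock: 23.92
tcp_pos: [0.5529, -0.2173, 0.2327]
orientation: [-0.001, 0.706, 0.708, -0.0]
wrist_force: [0.3, -0.0, 0.0]
finger_gap: 0.0582
grip_force: 0.0
```

>>> {"method": "carry_out", "body": {"increments": [[[-0.169, 0.02, 0, 0, 0, 0], [-0.169, 0.02, 0.05, 0, 0, 0], [-0.169, 0.02, 0.17, 0, 0, 0], [-0.169, 0.02, 0.28, 0, 0, 0], [-0.169, 0.02, 0.34, 0, 0, 0]]]}}

```text
clock: 24.55
tcp_pos: [0.562, -0.299, 0.0605]
orientation: [-0.002, 0.705, 0.709, -0.0]
wrist_force: [0.6, 0.4, 1.2]
finger_gap: 0.0582
grip_force: 0.0
```

>>> {"method": "carry_out", "body": {"increments": [[[0, 0, 0.02, 0, 0, 0], [0, 0, 0.02, 0, 0, 0]]]}}

```text
clock: 24.8
tcp_pos: [0.5636, -0.3014, 0.0539]
orientation: [0.0, 0.706, 0.708, 0.0]
wrist_force: [-0.6, -0.6, -0.3]
finger_gap: 0.0579
grip_force: 0.0
```

>>> {"method": "carry_out", "body": {"increments": [[[0, 0, 0, 0, 0, 0], [0, 0, 0, 0, 0, 0], [0, 0, 0, 0, 0, 0], [0, 0, 0, 0, 0, 0]]], "jaw": 1}}

```text
clock: 25.3
tcp_pos: [0.5643, -0.3032, 0.0558]
orientation: [0.002, 0.707, 0.707, 0.001]
wrist_force: [0.5, 1.9, 6.1]
finger_gap: 0.0442
grip_force: 41.6
```

>>> {"method": "carry_out", "body": {"increments": [[[0, 0, -0.05, 0, 0, 0], [0, 0, -0.12, 0, 0, 0], [0, 0, -0.22, 0, 0, 0], [0.1, 0.005, -0.25, 0, 0, 0], [0.2, 0.01, -0.25, 0, 0, 0]]]}}

```text
clock: 25.92
tcp_pos: [0.5692, -0.203, 0.1811]
orientation: [0.002, 0.708, 0.706, 0.001]
wrist_force: [0.6, 0.2, -1.5]
finger_gap: 0.044
grip_force: 41.3
```

>>> {"method": "carry_out", "body": {"increments": [[[0.5, 0.025, 0, 0, 0, 0], [0.5, 0.025, 0, 0, 0, 0], [0.5, 0.025, 0, 0, 0, 0], [0.5, 0.025, 0, 0, 0, 0], [0.5, 0.025, 0, 0, 0, 0]]]}}

```text
clock: 26.55
tcp_pos: [0.5802, 0.0517, 0.179]
orientation: [0.0, 0.705, 0.71, 0.001]
wrist_force: [0.1, -0.4, -1.3]
finger_gap: 0.0444
grip_force: 41.3
```

>>> {"method": "carry_out", "body": {"increments": [[[0.103, 0.005, 0, 0, 0, 0], [0.103, 0.005, 0.1, 0, 0, 0], [0.103, 0.005, 0.2, 0, 0, 0], [0.103, 0.005, 0.23, 0, 0, 0], [0.103, 0.005, 0.24, 0, 0, 0]]]}}

```text
clock: 27.18
tcp_pos: [0.5831, 0.098, 0.0584]
orientation: [-0.0, 0.707, 0.707, -0.0]
wrist_force: [-0.8, 0.1, -0.1]
finger_gap: 0.0442
grip_force: 41.4
```

>>> {"method": "carry_out", "body": {"increments": [[[0, 0, 0.004, 0, 0, 0], [0, 0, 0.01, 0, 0, 0], [0, 0, 0.01, 0, 0, 0]]]}}

```text
clock: 27.55
tcp_pos: [0.5843, 0.0988, 0.0548]
orientation: [0.001, 0.707, 0.707, 0.001]
wrist_force: [0.6, -0.2, 0.7]
finger_gap: 0.0439
grip_force: 41.6
```

>>> {"method": "carry_out", "body": {"increments": [[[0, 0, 0.003, 0, 0, 0], [0, 0, 0.003, 0, 0, 0]]]}}

```text
clock: 27.8
tcp_pos: [0.5843, 0.0988, 0.0547]
orientation: [0.001, 0.707, 0.707, 0.001]
wrist_force: [-2.9, -0.5, 11.1]
finger_gap: 0.0443
grip_force: 42.6
```

>>> {"method": "carry_out", "body": {"increments": [[[0, 0, 0, 0, 0, 0], [0, 0, 0, 0, 0, 0], [0, 0, 0, 0, 0, 0], [0, 0, -0.1, 0, 0, 0], [0, 0, -0.22, 0, 0, 0]]], "jaw": 0.32}}

```text
clock: 28.42
tcp_pos: [0.5816, 0.0988, 0.1613]
orientation: [-0.001, 0.707, 0.707, -0.002]
wrist_force: [2.1, 0.3, 0.4]
finger_gap: 0.0581
grip_force: 0.0
```

>>> {"method": "carry_out", "body": {"increments": [[[0, 0, -0.07, 0, 0, 0], [-0.41, -0.1, -0.07, 0, 0, 0], [-0.41, -0.1, -0.07, 0, 0, 0], [-0.41, -0.1, -0.07, 0, 0, 0], [-0.41, -0.1, -0.07, 0, 0, 0]]], "jaw": 0.45}}

```text
clock: 29.05
tcp_pos: [0.5319, -0.109, 0.1968]
orientation: [-0.0, 0.708, 0.706, -0.0]
wrist_force: [0.7, 0.2, -0.9]
finger_gap: 0.0467
grip_force: 0.0
```

>>> {"method": "carry_out", "body": {"increments": [[[-0.4, -0.102, 0, 0, 0, 0], [-0.4, -0.102, 0, 0, 0, 0], [-0.4, -0.102, 0, 0, 0, 0], [-0.4, -0.102, 0, 0, 0, 0], [-0.4, -0.102, 0, 0, 0, 0]]]}}

```text
clock: 29.68
tcp_pos: [0.4815, -0.307, 0.1965]
orientation: [-0.0, 0.708, 0.706, 0.0]
wrist_force: [0.3, 0.9, 0.5]
finger_gap: 0.0468
grip_force: 0.0
```

Run:
```python
from m import *
print(np.round(env.get_state()["tcp_pos"],4))
for n in("scene","top"):
    W=cloud(env.read_camera(n))
    print(circ(W,.582,.099,.066,.1,.035),circ(W,.482,-.306,.042,.07,.025))
```

```text
[ 0.4815 -0.307   0.1965]
[0.5899, 0.1008, 0.5864, 0.0997, 0.0216, 0.0759, 0.0781, 228.0] [0.4873, -0.3029, 0.4843, -0.3029, 0.0135, 0.0507, 0.0532, 52.0]
[0.5826, 0.1001, 0.5833, 0.1006, 0.022, 0.0781, 0.0829, 213.0] [0.4816, -0.3056, 0.4818, -0.3065, 0.011, 0.0537, 0.0583, 61.0]
```

>>> {"method": "carry_out", "body": {"increments": [[[0, 0.002, 0.1, 0, 0, 0], [0, 0.002, 0.2, 0, 0, 0], [0, 0.002, 0.27, 0, 0, 0], [0, 0.002, 0.295, 0, 0, 0], [0, 0.002, 0.295, 0, 0, 0]]]}}

```text
clock: 30.4
tcp_pos: [0.4833, -0.3048, 0.0494]
orientation: [-0.001, 0.706, 0.708, -0.0]
wrist_force: [-0.5, 0.4, 0.1]
finger_gap: 0.0467
grip_force: 0.0
```

>>> {"method": "carry_out", "body": {"increments": [[[0, 0, 0, 0, 0, 0], [0, 0, 0, 0, 0, 0], [0, 0, 0, 0, 0, 0], [0, 0, 0, 0, 0, 0]]], "jaw": 1}}

```text
clock: 30.9
tcp_pos: [0.4843, -0.307, 0.0515]
orientation: [0.002, 0.707, 0.707, 0.0]
wrist_force: [0.1, 0.9, 6.9]
finger_gap: 0.0207
grip_force: 39.6
```

>>> {"method": "carry_out", "body": {"increments": [[[0, 0, -0.05, 0, 0, 0], [0, 0, -0.12, 0, 0, 0], [0, 0, -0.22, 0, 0, 0], [0.1, 0.035, -0.25, 0, 0, 0], [0.2, 0.07, -0.25, 0, 0, 0]]]}}

```text
clock: 31.52
tcp_pos: [0.5194, -0.2066, 0.1772]
orientation: [0.003, 0.708, 0.706, 0.001]
wrist_force: [0.7, 0.5, -0.5]
finger_gap: 0.0208
grip_force: 39.4
```

>>> {"method": "carry_out", "body": {"increments": [[[0.376, 0.134, 0, 0, 0, 0], [0.376, 0.134, 0, 0, 0, 0], [0.376, 0.134, 0, 0, 0, 0], [0.376, 0.134, 0, 0, 0, 0], [0.376, 0.134, 0.09, 0, 0, 0]]]}}

```text
clock: 32.15
tcp_pos: [0.5886, -0.0176, 0.133]
orientation: [0.004, 0.706, 0.708, 0.003]
wrist_force: [0.4, -1.8, -1.9]
finger_gap: 0.0206
grip_force: 39.5
```

>>> {"method": "carry_out", "body": {"increments": [[[0, 0, 0.1, 0, 0, 0], [0, 0, 0.14, 0, 0, 0], [0, 0, 0.155, 0, 0, 0], [0, 0, 0.162, 0, 0, 0], [0, 0, 0.162, 0, 0, 0]]]}}

```text
clock: 32.78
tcp_pos: [0.5849, -0.0189, 0.0505]
orientation: [0.001, 0.707, 0.707, 0.0]
wrist_force: [-4.0, 0.8, 4.0]
finger_gap: 0.0204
grip_force: 39.9
```

>>> {"method": "carry_out", "body": {"increments": [[[0, 0, 0, 0, 0, 0], [0, 0, 0, 0, 0, 0], [0, 0, 0, 0, 0, 0], [0, 0, -0.1, 0, 0, 0], [0, 0, -0.22, 0, 0, 0]]], "jaw": 0.5}}

```text
clock: 33.4
tcp_pos: [0.5838, -0.018, 0.1582]
orientation: [-0.001, 0.707, 0.707, -0.001]
wrist_force: [1.5, -0.1, 0.0]
finger_gap: 0.0424
grip_force: 0.0
```

>>> {"method": "carry_out", "body": {"increments": [[[-0.03, -0.02, -0.1, 0, 0, 0], [-0.4, -0.25, -0.1, 0, 0, 0], [-0.4, -0.25, -0.1, 0, 0, 0], [-0.4, -0.25, -0.1, 0, 0, 0], [-0.4, -0.25, -0.1, 0, 0, 0]]], "jaw": 0.3}}

```text
clock: 34.02
tcp_pos: [0.4584, -0.2204, 0.2087]
orientation: [0.0, 0.708, 0.706, -0.0]
wrist_force: [0.2, 0.2, -0.1]
finger_gap: 0.0598
grip_force: 0.0
```

>>> {"method": "carry_out", "body": {"increments": [[[-0.179, -0.115, 0, 0, 0, 0], [-0.179, -0.115, 0, 0, 0, 0], [-0.179, -0.115, 0, 0, 0, 0], [-0.179, -0.115, 0, 0, 0, 0], [-0.179, -0.115, 0, 0, 0, 0]]]}}

```text
clock: 34.65
tcp_pos: [0.403, -0.3067, 0.2084]
orientation: [-0.0, 0.706, 0.708, 0.0]
wrist_force: [0.1, -0.5, -0.9]
finger_gap: 0.0596
grip_force: 0.0
```

Run:
```python
from m import *
print(np.round(env.get_state()["tcp_pos"],4))
for n in("scene","top"):
    W=cloud(env.read_camera(n))
    print(circ(W,.582,.099,.066,.1,.035),circ(W,.585,-.018,.042,.07,.025),circ(W,.403,-.308,.07,.1,.025))
```

```text
[ 0.403  -0.3067  0.2084]
[0.5896, 0.1009, 0.586, 0.0999, 0.022, 0.076, 0.078, 221.0] [0.5892, -0.0162, 0.5872, -0.0175, 0.0108, 0.05, 0.0534, 61.0] [0.4068, -0.304, 0.4044, -0.3056, 0.0121, 0.0793, 0.0848, 55.0]
[0.5826, 0.0999, 0.5837, 0.1003, 0.0216, 0.0781, 0.0828, 212.0] [0.5835, -0.0163, 0.5837, -0.0166, 0.0105, 0.0532, 0.0578, 55.0] [0.4, -0.3057, 0.4001, -0.307, 0.0125, 0.0837, 0.0891, 79.0]
```

>>> {"method": "carry_out", "body": {"increments": [[[-0.003, 0, 0.08, 0, 0, 0], [-0.003, 0, 0.17, 0, 0, 0], [-0.003, 0, 0.235, 0, 0, 0], [-0.003, 0, 0.256, 0, 0, 0], [-0.003, 0, 0.256, 0, 0, 0]]]}}

```text
clock: 35.38
tcp_pos: [0.4027, -0.3087, 0.0805]
orientation: [-0.0, 0.707, 0.707, 0.0]
wrist_force: [0.5, -0.1, -0.3]
finger_gap: 0.0598
grip_force: 0.0
```

>>> {"method": "carry_out", "body": {"increments": [[[0, 0, 0, 0, 0, 0], [0, 0, 0, 0, 0, 0], [0, 0, 0, 0, 0, 0], [0, 0, 0, 0, 0, 0]]], "jaw": 1}}

```text
clock: 35.88
tcp_pos: [0.403, -0.31, 0.0818]
orientation: [0.001, 0.707, 0.707, -0.0]
wrist_force: [-2.3, -0.4, 6.6]
finger_gap: 0.0236
grip_force: 39.2
```

>>> {"method": "carry_out", "body": {"increments": [[[0, 0, -0.05, 0, 0, 0], [0, 0, -0.1, 0, 0, 0], [0, 0, -0.2, 0, 0, 0], [0, 0, -0.25, 0, 0, 0], [0, 0, -0.25, 0, 0, 0]]]}}

```text
clock: 36.5
tcp_pos: [0.4036, -0.3103, 0.2077]
orientation: [0.003, 0.707, 0.707, -0.0]
wrist_force: [0.2, 0.1, -1.1]
finger_gap: 0.0239
grip_force: 39.6
```

>>> {"method": "carry_out", "body": {"increments": [[[0.575, 0.2175, 0, 0, 0, 0], [0.575, 0.2175, 0, 0, 0, 0], [0.575, 0.2175, 0, 0, 0, 0], [0.575, 0.2175, 0, 0, 0, 0], [0.575, 0.2175, 0, 0, 0, 0]]]}}

```text
clock: 37.12
tcp_pos: [0.5108, -0.0194, 0.2038]
orientation: [-0.001, 0.707, 0.707, -0.001]
wrist_force: [0.9, -1.5, -0.7]
finger_gap: 0.0238
grip_force: 39.6
```

>>> {"method": "carry_out", "body": {"increments": [[[0.12, 0.0465, 0, 0, 0, 0], [0.12, 0.0465, 0.05, 0, 0, 0], [0.12, 0.0465, 0.15, 0, 0, 0], [0.12, 0.0465, 0.21, 0, 0, 0], [0.12, 0.0465, 0.235, 0, 0, 0]]]}}

```text
clock: 37.75
tcp_pos: [0.5318, 0.0387, 0.0846]
orientation: [-0.002, 0.707, 0.707, -0.002]
wrist_force: [-0.1, 0.3, -0.5]
finger_gap: 0.0236
grip_force: 39.6
```

>>> {"method": "carry_out", "body": {"increments": [[[0, 0, 0.006, 0, 0, 0], [0, 0, 0.012, 0, 0, 0], [0, 0, 0.017, 0, 0, 0], [0, 0, 0.017, 0, 0, 0]]]}}

```text
clock: 38.25
tcp_pos: [0.5354, 0.0382, 0.0808]
orientation: [0.001, 0.707, 0.707, 0.001]
wrist_force: [-0.6, -0.2, 4.2]
finger_gap: 0.0237
grip_force: 40.0
```

Touching down; release, lift and back away to −y for a clear check.

>>> {"method": "carry_out", "body": {"increments": [[[0, 0, 0, 0, 0, 0], [0, 0, 0, 0, 0, 0], [0, 0, 0, 0, 0, 0], [0, 0, -0.1, 0, 0, 0], [0, 0, -0.22, 0, 0, 0]]], "jaw": 0.3}}

```text
clock: 38.88
tcp_pos: [0.5332, 0.0384, 0.1892]
orientation: [-0.001, 0.707, 0.707, -0.001]
wrist_force: [1.5, -0.9, 0.4]
finger_gap: 0.0599
grip_force: 0.0
```

>>> {"method": "carry_out", "body": {"increments": [[[0, 0, -0.1, 0, 0, 0], [-0.45, -0.1, -0.1, 0, 0, 0], [-0.45, -0.1, -0.1, 0, 0, 0], [-0.45, -0.1, -0.1, 0, 0, 0], [-0.45, -0.1, -0.1, 0, 0, 0]]]}}

```text
clock: 39.5
tcp_pos: [0.4837, -0.189, 0.2395]
orientation: [0.0, 0.708, 0.707, -0.0]
wrist_force: [0.5, -0.3, 0.8]
finger_gap: 0.0598
grip_force: 0.0
```

Run:
```python
from m import *
s=env.get_state();print(np.round(s["tcp_pos"],4),s["wrist_force"],s["grip_force"])
for n in("scene","top"):
    c=env.read_camera(n);cv2.imwrite(f"pics/{n}_end.png",cv2.resize(c["frame"],(800,600)))
    for W in (cloud(np.load(n+"0.npz")),cloud(c)):
        print(circ(W,.582,.099,.066,.1,.035),circ(W,.585,-.018,.042,.07,.025),circ(W,.533,.039,.07,.1,.025),circ(W,.518,.288,.07,.1,.035),circ(W,.394,0,.03,.1,.03))
```

```text
[ 0.4837 -0.189   0.2395] [ 0.48221251 -0.33853354  0.76097537] 0.0
[0.588, 0.0991, 0.5837, 0.0994, 0.0242, 0.0762, 0.0783, 226.0] [0.5894, -0.0162, 0.5864, -0.0171, 0.0127, 0.0505, 0.0529, 61.0] [0.5398, 0.0406, 0.5375, 0.0399, 0.0121, 0.0793, 0.0839, 77.0] None [0.4077, 0.0028, 0.3993, 0.0004, 0.0217, 0.0511, 0.0671, 212.0]
[0.5901, 0.1008, 0.5869, 0.0991, 0.0223, 0.076, 0.0785, 229.0] [0.589, -0.0163, 0.5871, -0.0168, 0.0111, 0.0501, 0.0531, 64.0] [0.5392, 0.0427, 0.5362, 0.0423, 0.0132, 0.0791, 0.0842, 77.0] [0.5234, 0.2883, 0.52, 0.2877, 0.0246, 0.0789, 0.0814, 266.0] [0.4078, 0.0026, 0.3997, 0.0007, 0.0213, 0.0511, 0.0666, 213.0]
[0.5808, 0.0982, 0.5819, 0.0984, 0.0221, 0.0779, 0.0828, 215.0] [0.5833, -0.0163, 0.5838, -0.0167, 0.011, 0.0533, 0.058, 56.0] [0.5317, 0.0399, 0.5325, 0.0401, 0.0124, 0.0828, 0.0875, 76.0] None [0.3936, 0.0009, 0.3946, 0.0004, 0.0217, 0.0606, 0.0707, 220.0]
[0.5826, 0.1003, 0.5832, 0.1006, 0.0217, 0.0781, 0.0823, 213.0] [0.5834, -0.0164, 0.5839, -0.0167, 0.0107, 0.0528, 0.058, 56.0] [0.5313, 0.0415, 0.5324, 0.0417, 0.0127, 0.0826, 0.0879, 79.0] [0.5167, 0.286, 0.5175, 0.2867, 0.0248, 0.0804, 0.0854, 289.0] [0.3937, 0.0009, 0.3946, 0.0004, 0.0218, 0.0604, 0.0718, 222.0]
```

View pics/scene_end.png

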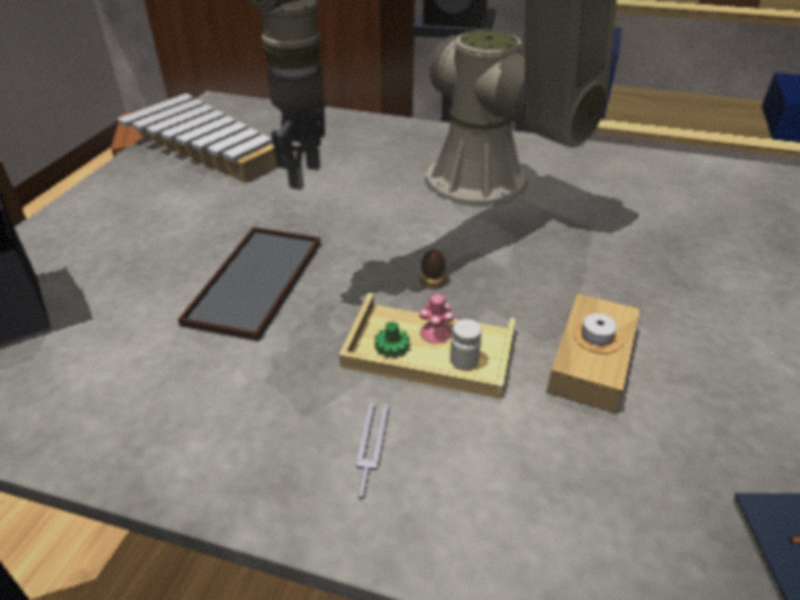

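The final picture shows the base on the cork disc at (599,328). The gear (392,343), spinner (435,320) and jar (466,345) are back in their places, within about 2 mm of the start. The egg and fork look unmoved.

```bash
python3 -c "
from workcell import env
print(env.hand_in())"
```

```text
the job is handed in; nothing more can be done
None
```

I've handed the job in: the base stands on the middle of the cork disc, the spinner, jar and gear are back within about 2 mm of where they stood, and the egg and tuning fork look undisturbed; no verdict came back.

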